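# Park the farrier's toolbox up on the raised board

## Task

Park the larger green toolbox, the one with a hasp on its end and a lift bar across its lid, on the raised board beside it. Lift just the hasp end by the bar, leaving the other end on the bench, rest that leading edge up on the board and let go; then push the box from behind until all of it sits flat on the board, near the middle of its width and roughly square to it. Do not carry the box, and leave the hoof pick on the board and the black heel wedge where they are.

Things in the scene. Friction and masses are not known exactly. Their poses are not given: they have to be found in the camera images.
- toolbox: The larger green steel toolbox, lid fixed shut, 170 long (x) x 110 wide (y) x 60 mm high, 0.55-0.95 kg, loose, weight central. Origin: middle of the bottom edge of its trailing end, a flat upright face; x points to the leading end (steel hasp on its face), z up. Starts flat on the bench, leading end 20-45 mm short of the board, facing it within 6 degrees. The smaller green box and tray are bystanders.
- leading_edge (a point): Middle of the bottom edge of the toolbox's leading (hasp) end, 170 mm ahead of toolbox.
- lift_bar (a point): Centre of the lift bar: a dark round wooden sleeve, 14 mm thick, 76 mm long, lying across the box (its y) between two steel uprights on the lid, 145 mm ahead of the trailing end, 96 mm above the box's underside, 29 mm free between sleeve and lid. The sleeve turns freely on its rod: the box tilts about it when it is pinched and raised.
- board: The fixed raised wooden board on the bench, 12 mm high with a square upright edge: the step. 300 mm long (its x) x 260 mm wide (y). Origin: at bench height, middle of its near edge, the one that faces the toolbox; x points from that edge into the board, z up.
- hoof_pick: Brass hoof pick, 150 mm long, 38 mm wide over its hook and 10 mm thick, lying across the far end of the board; its origin, on its underside near mid length, is 260 to 275 mm in from the near edge and the hook reaches back to about 230 mm. Stays where it is.
- heel_wedge: Black plastic ribbed heel wedge, 80 x 50 x 24 mm high, on the bench beside the toolbox, 140 to 155 mm to the side of its lane's centre line (towards the board's -y). Origin: middle of its underside. Stays where it is.
Things that resemble listed ones, but are neither listed nor needed, are in the scene too. Leave any blue look-alike of the toolbox alone.

How it is judged:
On the way, in this order (a step that is already met when the one before it is completed fails the run):
1. the leading edge is lifted higher than the board while the trailing end stays on the bench (height (world z) of leading_edge above 0.014 m and height (world z) of toolbox below 0.008 m), for 0.1 s.
2. the leading edge rests on the board, let go, with the trailing end still on the bench (x of leading_edge in the frame of board above 0.004 m and height (world z) of leading_edge between 0.009 and 0.026 m and height (world z) of toolbox below 0.008 m and contact force between the fingers and toolbox below 0.3 N and linear speed of toolbox below 0.02 m/s), for 0.15 s.
3. the toolbox is pushed from behind its trailing end until more than half of it is past the board's edge (x of leading_edge in the frame of board above 0.1 m and x of the grasp point in the frame of toolbox below 0.02 m and contact force between the fingers and toolbox above 0.2 N), for 0.04 s.
At the end, for the whole second after the job is handed in: The toolbox lies at rest flat on the board (tilt under 3 degrees): its trailing end at least 4 mm in from the board's near edge, its leading edge at most 240 mm in, both ends' middles within 45 mm of the board's lengthwise centre line, and its length within 12 degrees of the board's (x of toolbox in the frame of board above 0.004 m and x of leading_edge in the frame of board below 0.24 m and height (world z) of toolbox between 0.008 and 0.016 m and angle between toolbox's own z axis and vertical below 0.05 rad and y of toolbox in the frame of board between -0.045 and 0.045 m and y of leading_edge in the frame of board between -0.045 and 0.045 m and angle between the x axis of toolbox and the x axis of board, either way round below 0.21 rad and linear speed of toolbox below 0.02 m/s); the robot touches nothing.
It fails at once if the toolbox is carried: both ends are off what they rest on (height (world z) of toolbox above 0.03 m or (height (world z) of toolbox above 0.012 m and height (world z) of leading_edge above 0.04 m)).
It fails at once if the toolbox is tipped steeply (over 35 degrees) (angle between toolbox's own z axis and vertical above 0.61 rad).
It fails at once if the hoof pick is moved more than 15 mm (distance of hoof_pick from where it was at the start of the episode above 0.015 m).
It fails at once if the heel wedge is moved more than 15 mm (distance of heel_wedge from where it was at the start of the episode above 0.015 m).
It also fails if it takes over 54 s, if anything falls off the work surface, if the arm or the gripper's body presses on something with over 40 N, if the wrist force passes 120 N, or if a joint passes its speed limit or range.

## Robot

A 6-joint arm with a two-finger parallel gripper is mounted at the origin on the work surface. World frame = base frame: x ahead of the robot, y to its left, z up, the work surface at z = 0. Lengths are in m, angles in rad, forces in N, time in s.
With the tool pointing down it reaches from about 0.25 to 0.725 m from the base axis. Payload 4 kg.
Tool frame: the origin (TCP) lies on the centre line of the jaws, within the pads' length; the fingertips stand 17 mm ahead of it and the grasp point (between the pads) lies 2 mm behind it; z points along the fingers, x is the direction in which the jaws open and shut, and the axes are right-handed (so a half turn about z gives the same grasp; the last joint's range is limited). The gripper opens to 85 mm and grips with 20 to 120 N. Pads are 22 mm wide; open, the fingers measure 114 mm over their backs; the gripper's body (76 mm by 85 mm) begins 54 mm behind the grasp point. The pads swing forward as they close: fully open they stand 13 mm farther back than shut.
Start: joints at [1.339, 0.241, 0.005, 1.335, 0, 1.571], TCP at [0.115, 0.487, 0.248] pointing down, gripper open.
Joint ranges: [-2.72, 2.72], [-1.05, 1.87], [-1.09, 1.28], [-1.99, 2.15], [-1.42, 1.44], [-3.14, 3.14]. Speed limits (rad/s): [2.79, 2.79, 3.14, 3.14, 3.14, 3.14].

## Interface

Orientations are given as a unit quaternion [x, y, z, w].
In Python, from workcell import bot gives the robot as it stands.
- The arm moves only by the tool jog_arm, never from a script. Its arguments are lists of equal length, an entry for each row: "jaw": the closure, from 0 (fully open) to 1 (shut); "linear": the shift along the tool's x, y, z in m, a list of three; "delta_rot": the turn, a rotation vector about the tool's x, y, z in degrees, a list of three. A call has exactly 8 rows; each row is the pose to reach, as a shift and turn from the pose commanded when the call began, along the tool's axes at that moment; what a row does not reach only later rows make up. A row lasts 1/12 s, in which the tool goes at most 41.7 mm and 7.16 degrees, less where a joint would pass 70% of its speed; a pose out of reach is approached as far as the arm can. A call with a gripper value outside its range is refused whole. The fingers move at their own pace and stop on an object; the grip force is fixed at half the most. Time passes only in rows, so rows that repeat a pose let the fingers close, or fill a call up. It gives the time, the measured TCP pose, the force and the opening at its end, in the units of the state.
- bot.get_obs(): the state, without advancing time (a new reading comes with each control period).
- bot.camera(name): name is "scene" or "top"; returns (picture, depth): 480x640x3 uint8, red, green, blue; 480x640 float32, m along the optical axis (not along the pixel's ray), 0 where there is no reading.
- bot.calibration(name): a dict with "fovy" (degrees; the focal length in pixels is half the picture's height over the tangent of half this angle, whatever the lens; pixels are square), "cx", "cy" (the principal point, pixels), "k1" (the pictures are not rectified: a ray, as slopes to the right and down, at radius r is drawn at 1 + k1 r^2 times it, then the intrinsics apply), "origin" and "orientation" of the camera in the world. Camera axes: x right, y down, z forward; pixel columns grow to the right and rows downward; lengths in m; the calibration is good to about 2 mm. A picture is of the moment at which its call begins. calibration takes no time and is no camera call.
- bot.job_done(): hands the job in, once; it reports no verdict.
The state is a dict: "clock": time; "joint_pos": joint angles; "joint_vel": joint speeds; "tau": joint torques, N m; "eef_pos": TCP position; "tool_rot": TCP orientation; "ft_force": force on the tool from outside, world axes, zero at the start; "ft_torque": the same for the moment, N m; "grip_width": finger opening in m.
Only numpy, scipy, OpenCV 4.12 (cv2) and the standard library are available. Lean on these libraries where they do the work, as an engineer would, in place of code of your own. Each camera call takes 0.05 s, during which the arm holds its last target.

## Working session

There is one attempt and no reset: what is moved stays moved. The work goes in short steps, Python scripts to look and compute and a tool call to move; the robot and the scene stay as the last step left them, time stands still between calls to the robot, and variables do not carry over. Pictures are saved under pics/ and viewed, and the job is handed in when it is done.

Besides the shell and the picture viewer there is one more tool, called after "Call:" in YAML: its name, and indented under it one key for each argument. jog_arm: Moves the arm, as the interface text tells. Its arguments: {"type":"object","properties":{"jaw":{"type":"array","items":{"type":"number"}},"linear":{"type":"array","items":{"type":"array","items":{"type":"number"}}},"delta_rot":{"type":"array","items":{"type":"array","items":{"type":"number"}}}},"required":["jaw","linear","delta_rot"]}

```bash
mkdir -p pics; ls; python3 - <<'E'
from workcell import bot
import cv2,numpy as np
for n in("scene","top"):
    p,d=bot.camera(n); cv2.imwrite(f"pics/{n}0.png",p[:,:,::-1]); np.save(f"pics/{n}0.npy",d); print(n,bot.calibration(n))
print(bot.get_obs())
E
```

```text
pics
scene {'fovy': 48.21128473476363, 'cx': 326.9253843627716, 'cy': 237.59634505919442, 'k1': 0.03697704918734646, 'origin': array([1.31998184, 0.09113244, 1.07619582]), 'orientation': array([ 0.60987907,  0.71742873, -0.25315309, -0.22193928])}
top {'fovy': 49.56959785874152, 'cx': 314.92738375468946, 'cy': 238.50829479286875, 'k1': 0.029022209197875896, 'origin': array([ 0.3102719 , -0.02563644,  1.38032852]), 'orientation': array([-0.69521486,  0.71456688, -0.04668974,  0.06237421])}
{'clock': 0.1, 'joint_pos': array([ 1.33901148e+00,  2.41358700e-01,  3.87618740e-03,  1.33517923e+00,
       -5.13520610e-06,  1.57081541e+00]), 'joint_vel': array([-0.00035771, -0.00097816,  0.00257732, -0.00107367,  0.00097682,
       -0.00089103]), 'tau': array([ 9.58282581e-04, -3.73136687e+01,  2.53009897e+01,  1.08335190e-02,
        1.18116227e-04,  1.42544127e-05]), 'eef_pos': array([0.11474008, 0.48612507, 0.24749799]), 'tool_rot': array([ 7.84134077e-01,  6.20590751e-01, -7.29763268e-04,  5.80856952e-04]), 'ft_force': array([-0.37245769, -0.52960077, -0.35629373]), 'ft_torque': array([-0.00483512, -0.01376249,  0.01198012]), 'grip_width': 0.08588585199726682}
```

View pics/scene0.png

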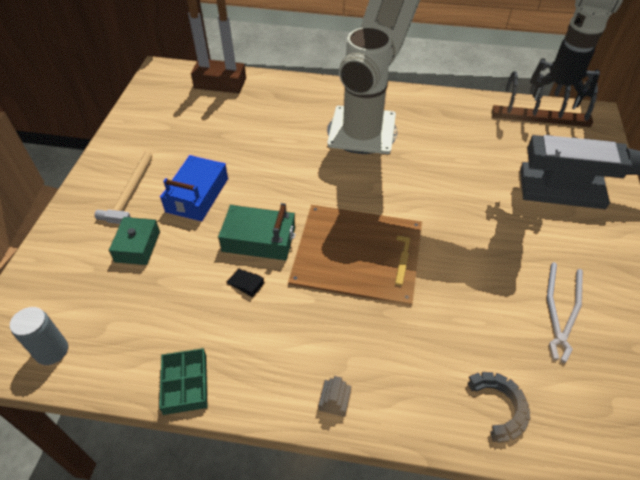

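View pics/top0.png

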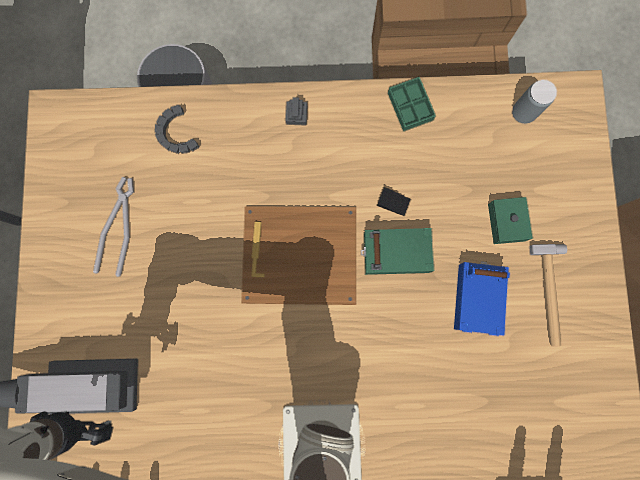

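Candidates for the toolbox in the top view: the large green box (398,248), which has a bar and faces the board; the small green box (510,218), with a knob only; the green tray (411,103); and the blue look-alike (483,297). I choose (398,248), and check it with a close crop plus measurements.

```bash
cat > h.py <<'E'
import cv2,numpy as np
from scipy.spatial.transform import Rotation as R
def cal(c):
    f=240/np.tan(np.radians(c["fovy"]/2)); K=np.array([[f,0,c["cx"]],[0,f,c["cy"]],[0,0,1.]])
    return K,np.array([c["k1"],0,0,0,0.]),R.from_quat(c["orientation"]).as_matrix(),np.array(c["origin"])
def cast(c,px,z):
    K,D,Rm,o=cal(c)
    u=cv2.undistortPoints(np.array(px,float).reshape(-1,1,2),K,D).reshape(-1,2)
    r=np.c_[u,np.ones(len(u))]@Rm.T
    return o+r*((z-o[2])/r[:,2])[:,None]
def depthpts(c,px,d):
    K,D,Rm,o=cal(c)
    u=cv2.undistortPoints(np.array(px,float).reshape(-1,1,2),K,D).reshape(-1,2)
    return o+(np.c_[u,np.ones(len(u))]*np.array(d)[:,None])@Rm.T
E
python3 - <<'E'
from h import *
from workcell import bot
a=cv2.imread("pics/top0.png"); b=cv2.imread("pics/scene0.png")
A=cv2.resize(a[190:320,230:450],None,fx=3.5,fy=3.5,interpolation=2); cv2.imwrite("pics/ctop.png",A)
B=cv2.resize(b[190:310,210:430],None,fx=3.5,fy=3.5,interpolation=2); cv2.imwrite("pics/cscene.png",B)
for n,im in(("top",a),("scene",b)):
    c=bot.calibration(n); d=np.load(f"pics/{n}0.npy")
    hsv=cv2.cvtColor(im,cv2.COLOR_BGR2HSV)
    m=cv2.inRange(hsv,(60,90,30),(95,255,255))
    N,L,S,C=cv2.connectedComponentsWithStats(m)
    for i in range(1,N):
        if S[i,4]>300:
            print(n,S[i],C[i])
    i=max(range(1,N),key=lambda i:S[i,4])
    v,u=np.where(L==i); P=depthpts(c,np.c_[u,v],d[v,u])
    t=np.abs(P[:,2]-0.06)<0.006; print("z med",np.median(P[t,2]),t.sum())
    r=cv2.minAreaRect((P[t,:2]*1000).astype(np.float32)); print(r,cv2.boxPoints(r).tolist())
    # all points of scene near board height & above 0.08
    vv,uu=np.mgrid[150:330,220:450]if n=="top" else np.mgrid[180:310,200:430]
    Q=depthpts(c,np.c_[uu.ravel(),vv.ravel()],d[vv.ravel(),uu.ravel()])
    h=(Q[:,2]>.085)&(Q[:,2]<.12)&(Q[:,1]<0.05); print("bar",h.sum(),Q[h].mean(0),Q[h].min(0),Q[h].max(0))
    s=(Q[:,2]>.007)&(Q[:,2]<.018)&(Q[:,0]>.25); 
    mm=np.zeros(im.shape[:2],np.uint8); mm[vv.ravel()[s],uu.ravel()[s]]=255; mm=cv2.morphologyEx(mm,cv2.MORPH_OPEN,np.ones((3,3)))
    N,L,S,C=cv2.connectedComponentsWithStats(mm); i=max(range(1,N),key=lambda i:S[i,4])
    v,u=np.where(L==i); P=depthpts(c,np.c_[u,v],d[v,u]); r=cv2.minAreaRect((P[:,:2]*1000).astype(np.float32)); print("board",np.median(P[:,2]),r,cv2.boxPoints(r).tolist())
E
```

```text
z med 0.06084258361748063 185
((480.52947998046875, -210.32064819335938), (169.5629119873047, 110.86497497558594), 89.72917175292969) [[424.69683837890625, -294.8391418457031], [535.5606079101562, -295.3631896972656], [536.3621215820312, -125.80215454101562], [425.49835205078125, -125.27810668945312]]
bar 212 [ 0.47926985 -0.15017131  0.10198554] [ 0.43540914 -0.15799644  0.08562789] [ 0.52424454 -0.14331327  0.11118784]
board 0.013011166317236533 ((482.82208251953125, 46.58123779296875), (300.17376708984375, 260.7380676269531), 87.68675994873047) [[346.5013732910156, -98.12128448486328], [607.0269165039062, -108.64537811279297], [619.142822265625, 191.28375244140625], [358.61724853515625, 201.807861328125]]
scene [ 220  206   74   53 2725] [254.24770642 232.44293578]
scene [ 110  218   48   46 1556] [134.24678663 240.62082262]
scene [ 160  350   46   64 2532] [182.89770932 381.60268562]
z med 0.05911432195100308 1906
((484.23675537109375, -209.54371643066406), (167.36544799804688, 110.61483764648438), 89.1268539428711) [[427.6605529785156, -292.3739013671875], [538.2625732421875, -294.0595397949219], [540.81298828125, -126.71353149414062], [430.2109375, -125.02789306640625]]
bar 190 [ 0.4867004  -0.15045156  0.09937297] [ 0.43655846 -0.15919055  0.08606206] [ 0.52866068 -0.14397239  0.10587038]
board 0.011273912045587475 ((483.11590576171875, 46.25872802734375), (302.6622314453125, 265.7734375), 87.81642150878906) [[344.55975341796875, -99.89933776855469], [610.1401977539062, -110.02568054199219], [621.6720581054688, 192.4167938232422], [356.09161376953125, 202.5431365966797]]
```

View pics/ctop.png

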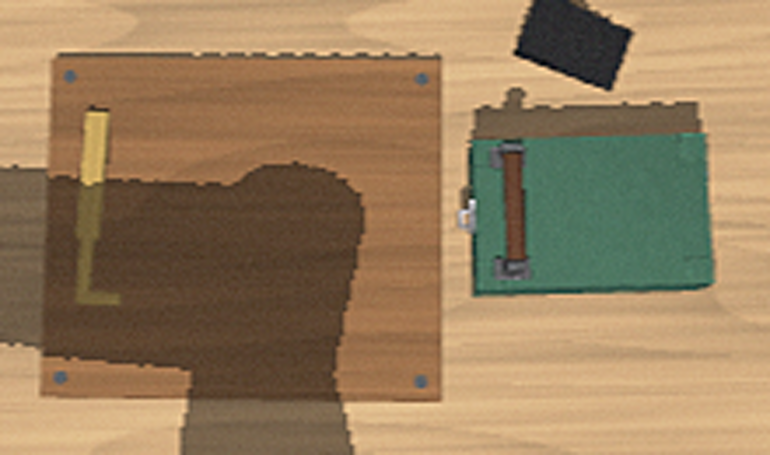

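View pics/cscene.png

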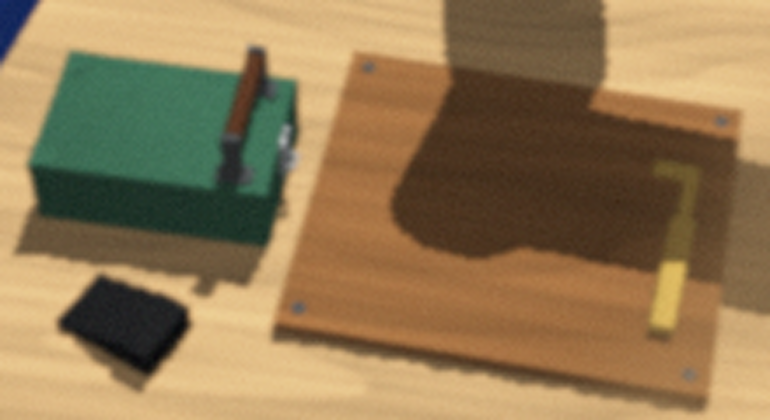

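Both crops show a green box with a hasp facing the board and a bar across its lid. Choice confirmed (top view: bar near (377,250), hasp near (363,251)). Its centre is about (0.482, -0.210), heading about 89.4°. The board's near-edge middle is about (0.477, -0.104), with its axis at 87.7°. The bar is at about (0.481, -0.150, 0.096).

```bash
cat > t.py <<'E'
import sys
from h import *
from workcell import bot
def go(x,y,z,ang):
    o=bot.get_obs(); Rc=R.from_quat(o["tool_rot"]); p=o["eef_pos"]
    a=np.radians(ang); X=np.array([np.cos(a),np.sin(a),0]); Z=np.array([0,0,-1.]); Rt=R.from_matrix(np.c_[X,np.cross(Z,X),Z])
    print("t",o["clock"],"pos",p.round(4),"F",o["ft_force"].round(2),"w",round(float(o["grip_width"]),4),"j",o["joint_pos"].round(2))
    print("linear",(Rc.inv().apply(np.array([x,y,z])-p)).round(4),"rot",np.degrees((Rc.inv()*Rt).as_rotvec()).round(2))
if __name__=="__main__": go(*map(float,sys.argv[1:]))
E
python3 t.py 0.481 -0.150 0.2 89.4
```

```text
t 0.1 pos [0.1147 0.4861 0.2475] F [-0.37 -0.53 -0.36] w 0.0859 j [ 1.34  0.24  0.    1.34 -0.    1.57]
linear [-0.5349  0.5026  0.0485] rot [-1.000e-02  1.100e-01 -1.268e+01]
```

Call:
jog_arm:
  jaw: [0,0,0,0,0,0,0,0]
  linear:
    - [-0.029,0.027,0]
    - [-0.058,0.0545,0]
    - [-0.087,0.082,0]
    - [-0.116,0.109,0]
    - [-0.145,0.136,0]
    - [-0.174,0.164,0]
    - [-0.203,0.191,0]
    - [-0.232,0.218,0]
  delta_rot:
    - [0,0,-1.6]
    - [0,0,-3.2]
    - [0,0,-4.8]
    - [0,0,-6.4]
    - [0,0,-8]
    - [0,0,-9.6]
    - [0,0,-11.2]
    - [0,0,-12.7]

```text
clock: 0.77
eef_pos: [0.2739, 0.2089, 0.2481]
tool_rot: [0.71, 0.704, -0.0, 0.0]
ft_force: [0.2, 0.5, 0.1]
grip_width: 0.0853
```

```bash
python3 t.py 0.481 -0.150 0.2 89.4
```

```text
t 0.7667 pos [0.2739 0.2089 0.2481] F [0.19 0.46 0.13] w 0.0853 j [ 0.65 -0.07 -0.34  1.3  -0.    0.66]
linear [-0.3572  0.21    0.0482] rot [-0.    0.01  0.14]
```

Call:
jog_arm:
  jaw: [0,0,0,0,0,0,0,0]
  linear:
    - [-0.035,0.0205,0]
    - [-0.07,0.041,0]
    - [-0.105,0.062,0]
    - [-0.14,0.0825,0]
    - [-0.175,0.103,0]
    - [-0.21,0.1235,0]
    - [-0.245,0.144,0]
    - [-0.28,0.165,0]
  delta_rot:
    - [0,0,0]
    - [0,0,0]
    - [0,0,0]
    - [0,0,0]
    - [0,0,0]
    - [0,0,0]
    - [0,0,0]
    - [0,0,0]

```text
clock: 1.43
eef_pos: [0.4361, -0.073, 0.2481]
tool_rot: [0.711, 0.703, -0.0, -0.0]
ft_force: [0.5, 0.5, 0.5]
grip_width: 0.0851
```

```bash
python3 t.py 0.481 -0.150 0.16 89.4
```

```text
t 1.4333 pos [ 0.4361 -0.073   0.2481] F [0.54 0.55 0.52] w 0.0851 j [-0.17  0.13 -0.14  1.31  0.   -0.16]
linear [-0.0765  0.0458  0.088 ] rot [-0.02 -0.02 -0.02]
```

Call:
jog_arm:
  jaw: [0,0,0,0,0,0,0,0]
  linear:
    - [-0.025,0.0155,0.02]
    - [-0.05,0.031,0.045]
    - [-0.0765,0.0458,0.07]
    - [-0.0765,0.0458,0.088]
    - [-0.0765,0.0458,0.088]
    - [-0.0765,0.0458,0.088]
    - [-0.0765,0.0458,0.088]
    - [-0.0765,0.0458,0.088]
  delta_rot:
    - [0,0,0]
    - [0,0,0]
    - [0,0,0]
    - [0,0,0]
    - [0,0,0]
    - [0,0,0]
    - [0,0,0]
    - [0,0,0]

```text
clock: 2.1
eef_pos: [0.4816, -0.1474, 0.162]
tool_rot: [0.71, 0.704, 0.001, 0.001]
ft_force: [-0.0, 0.4, 0.4]
grip_width: 0.0856
```

```bash
python3 t.py 0.481 -0.150 0.094 89.4;  python3 - <<'E'
from h import *
from workcell import bot
a=bot.camera("scene")[0][:,:,::-1]; cv2.imwrite("pics/s1.png",cv2.resize(a[130:310,190:430],None,fx=3.3,fy=3.3))
E
```

```text
t 2.1 pos [ 0.4816 -0.1474  0.162 ] F [-0.    0.42  0.43] w 0.0856 j [-0.3   0.3  -0.15  1.12  0.   -0.29]
linear [-0.0026 -0.0008  0.068 ] rot [0.15 0.04 0.09]
```

View pics/s1.png

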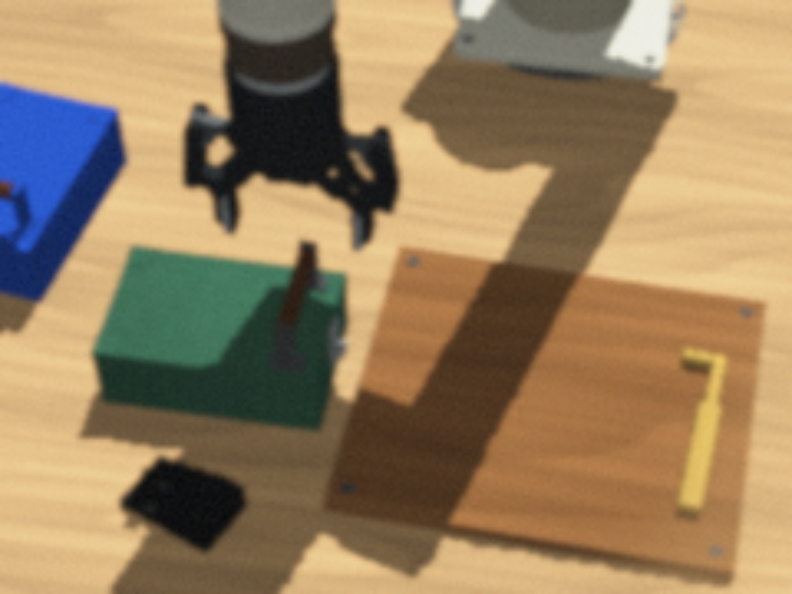

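Arm is over the bar at (300,290) in the crop, with the jaws straddling it. I'll descend, then close.

Call:
jog_arm:
  jaw: [0,0,0,0,0,0,0,0]
  linear:
    - [-0.001,0,0.015]
    - [-0.001,0,0.03]
    - [-0.001,0,0.045]
    - [-0.001,0,0.055]
    - [-0.001,0,0.062]
    - [-0.001,0,0.066]
    - [-0.001,0,0.066]
    - [-0.001,0,0.066]
  delta_rot:
    - [0,0,0]
    - [0,0,0]
    - [0,0,0]
    - [0,0,0]
    - [0,0,0]
    - [0,0,0]
    - [0,0,0]
    - [0,0,0]

```text
clock: 2.82
eef_pos: [0.4813, -0.1489, 0.0948]
tool_rot: [0.711, 0.704, 0.0, 0.0]
ft_force: [-0.3, 0.8, 1.1]
grip_width: 0.0855
```

Call:
jog_arm:
  jaw: [0.3,0.5,0.7,0.85,1,1,1,1]
  linear:
    - [0,0,0]
    - [0,0,0]
    - [0,0,0]
    - [0,0,0]
    - [0,0,0]
    - [0,0,0]
    - [0,0,0]
    - [0,0,0]
  delta_rot:
    - [0,0,0]
    - [0,0,0]
    - [0,0,0]
    - [0,0,0]
    - [0,0,0]
    - [0,0,0]
    - [0,0,0]
    - [0,0,0]

```text
clock: 3.48
eef_pos: [0.4811, -0.1497, 0.0945]
tool_rot: [0.711, 0.703, -0.0, 0.001]
ft_force: [-0.2, -4.3, 1.2]
grip_width: 0.0121
```

```bash
python3 t.py 0.481 -0.150 0.096 89.4;  python3 - <<'E'
from h import *
from workcell import bot
a=bot.camera("scene")[0][:,:,::-1]; cv2.imwrite("pics/s2.png",cv2.resize(a[130:310,190:430],None,fx=3.3,fy=3.3))
E
```

```text
t 3.4833 pos [ 0.4811 -0.1497  0.0945] F [-0.25 -4.3   1.24] w 0.0121 j [-0.3   0.37 -0.24  0.96 -0.   -0.29]
linear [-0.0003 -0.0001 -0.0015] rot [ 0.02  0.09 -0.01]
```

View pics/s2.png

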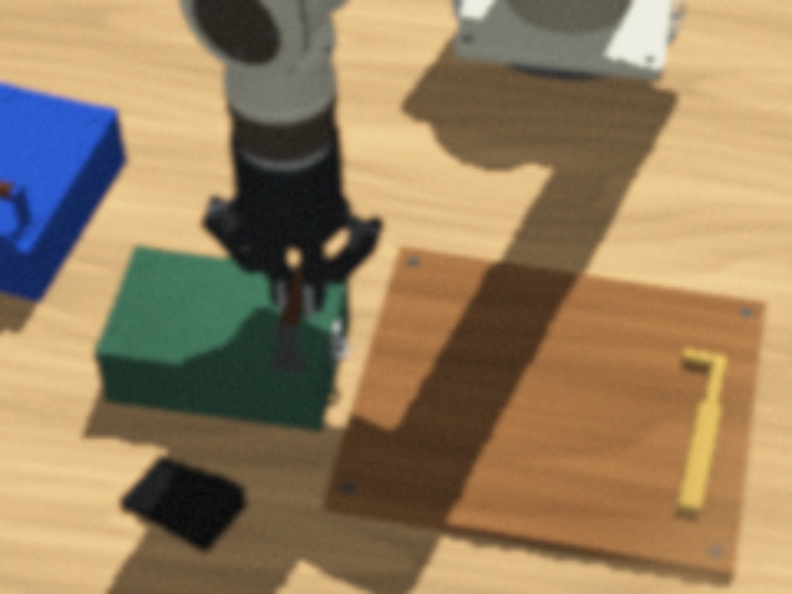

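The bar is pinched (12 mm opening, in the crop near (293,295)). Lifting slowly.

Call:
jog_arm:
  jaw: [1,1,1,1,1,1,1,1]
  linear:
    - [0,0,-0.003]
    - [0,0,-0.006]
    - [0,0,-0.009]
    - [0,0,-0.012]
    - [0,0,-0.015]
    - [0,0,-0.018]
    - [0,0,-0.021]
    - [0,0,-0.023]
  delta_rot:
    - [0,0,0]
    - [0,0,0]
    - [0,0,0]
    - [0,0,0]
    - [0,0,0]
    - [0,0,0]
    - [0,0,0]
    - [0,0,0]

```text
clock: 4.2
eef_pos: [0.481, -0.1488, 0.1177]
tool_rot: [0.711, 0.704, 0.0, 0.0]
ft_force: [-0.8, -0.9, -4.1]
grip_width: 0.0121
```

```bash
cat > look.py <<'E'
import sys
from h import *
from workcell import bot
a,d=bot.camera("scene"); a=a[:,:,::-1]; cv2.imwrite("pics/%s.png"%sys.argv[1],cv2.resize(a[130:310,190:430],None,fx=3.3,fy=3.3))
E
python3 t.py 0.481 -0.150 0.096 89.4; python3 look.py s3
```

```text
t 4.2 pos [ 0.481  -0.1488  0.1177] F [-0.77 -0.88 -4.15] w 0.0121 j [-0.3   0.34 -0.21  1.02  0.   -0.29]
linear [-0.0012  0.      0.0217] rot [ 0.01 -0.    0.02]
```

View pics/s3.png

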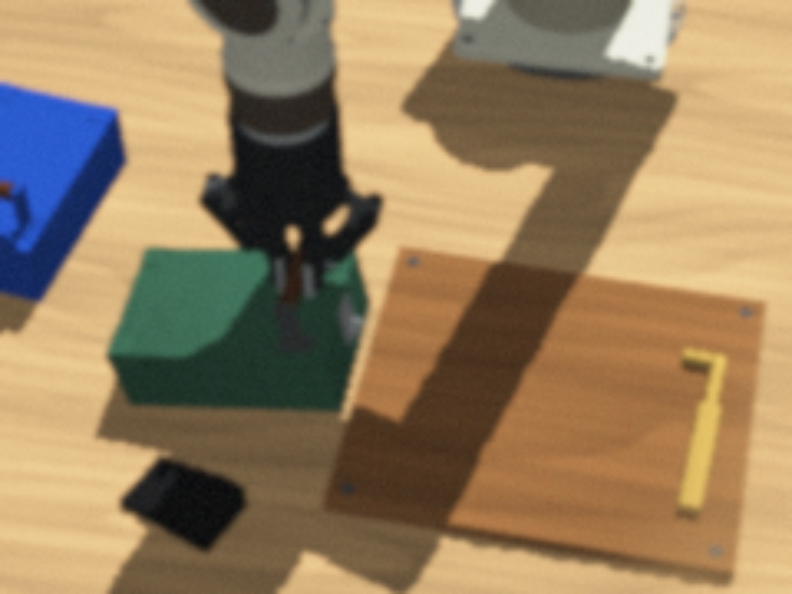

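Leading end is up (hasp at (350,318)), trailing end still on the bench. Now forward onto the board.

Call:
jog_arm:
  jaw: [1,1,1,1,1,1,1,1]
  linear:
    - [0.005,0,0]
    - [0.01,0,0]
    - [0.015,0,0]
    - [0.02,0,0]
    - [0.025,0,0]
    - [0.03,0,0]
    - [0.034,0,0]
    - [0.036,0,0]
  delta_rot:
    - [0,0,0]
    - [0,0,0]
    - [0,0,0]
    - [0,0,0]
    - [0,0,0]
    - [0,0,0]
    - [0,0,0]
    - [0,0,0]

```text
clock: 4.92
eef_pos: [0.4812, -0.1121, 0.1173]
tool_rot: [0.71, 0.704, 0.0, -0.0]
ft_force: [0.7, -1.2, -4.7]
grip_width: 0.0119
```

Call:
jog_arm:
  jaw: [1,1,1,1,1,1,1,1]
  linear:
    - [0,0,0.002]
    - [0,0,0.004]
    - [0,0,0.006]
    - [0,0,0.008]
    - [0,0,0.01]
    - [0,0,0.0115]
    - [0,0,0.0125]
    - [0,0,0.0125]
  delta_rot:
    - [0,0,0]
    - [0,0,0]
    - [0,0,0]
    - [0,0,0]
    - [0,0,0]
    - [0,0,0]
    - [0,0,0]
    - [0,0,0]

```text
clock: 5.58
eef_pos: [0.4815, -0.1128, 0.106]
tool_rot: [0.711, 0.704, 0.001, 0.0]
ft_force: [-2.7, 4.1, 7.8]
grip_width: 0.0123
```

```bash
python3 t.py 0.481 -0.150 0.096 89.4; python3 look.py s4
```

```text
t 5.5833 pos [ 0.4815 -0.1128  0.106 ] F [-2.7   4.07  7.77] w 0.0123 j [-0.23  0.34 -0.25  0.98  0.   -0.22]
linear [-0.0372 -0.0001  0.01  ] rot [ 0.06 -0.02  0.02]
```

View pics/s4.png

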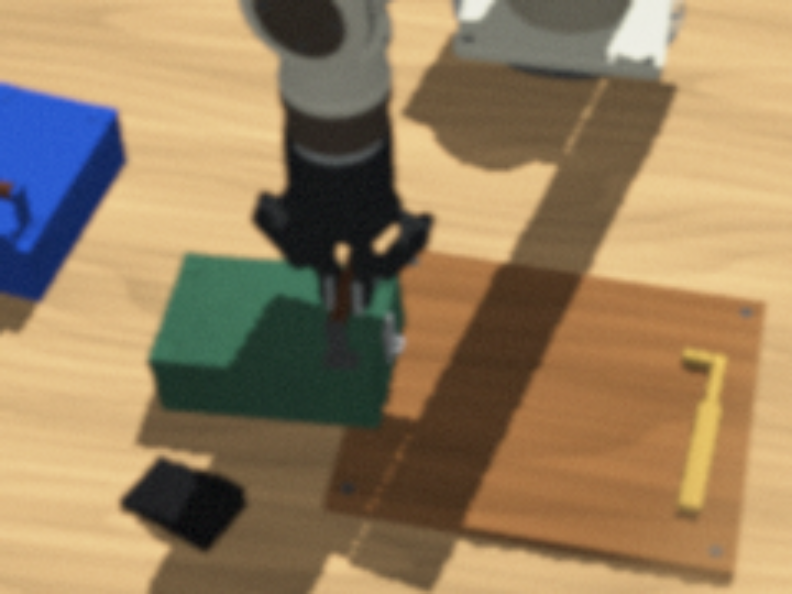

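The leading edge rests on the board (upward force 8 N). Relieve slightly, open, wait, then raise.

Call:
jog_arm:
  jaw: [1,0.8,0.6,0.3,0,0,0,0]
  linear:
    - [0,0,-0.001]
    - [0,0,-0.001]
    - [0,0,-0.001]
    - [0,0,-0.001]
    - [0,0,-0.001]
    - [0,0,-0.001]
    - [0,0,-0.001]
    - [0,0,-0.001]
  delta_rot:
    - [0,0,0]
    - [0,0,0]
    - [0,0,0]
    - [0,0,0]
    - [0,0,0]
    - [0,0,0]
    - [0,0,0]
    - [0,0,0]

```text
clock: 6.3
eef_pos: [0.4812, -0.113, 0.1058]
tool_rot: [0.711, 0.703, -0.0, 0.0]
ft_force: [-0.0, -0.4, -0.1]
grip_width: 0.0849
```

Call:
jog_arm:
  jaw: [0,0,0,0,0,0,0,0]
  linear:
    - [0,0,0]
    - [0,0,0]
    - [0,0,0]
    - [0,0,-0.01]
    - [0,0,-0.03]
    - [0,0,-0.055]
    - [0,0,-0.08]
    - [0,0,-0.1]
  delta_rot:
    - [0,0,0]
    - [0,0,0]
    - [0,0,0]
    - [0,0,0]
    - [0,0,0]
    - [0,0,0]
    - [0,0,0]
    - [0,0,0]

```text
clock: 6.97
eef_pos: [0.4817, -0.113, 0.2085]
tool_rot: [0.711, 0.704, 0.001, 0.001]
ft_force: [1.0, 0.0, -0.7]
grip_width: 0.0855
```

```bash
python3 look.py s5; cat > meas.py <<'E'
import sys
from h import *
from workcell import bot
E_=np.array([.477,-.104]); th=np.radians(87.75); ux=np.array([np.cos(th),np.sin(th)]); uy=np.array([-ux[1],ux[0]])
def box(n,tag):
    im,d=bot.camera(n); im=im[:,:,::-1].copy(); c=bot.calibration(n); cv2.imwrite(f"pics/{tag}_{n}.png",im)
    hsv=cv2.cvtColor(im,cv2.COLOR_BGR2HSV); m=cv2.inRange(hsv,(60,90,20),(95,255,255))
    v,u=np.where(m>0); P=depthpts(c,np.c_[u,v],d[v,u])
    k=(P[:,2]>.045)&(P[:,2]<.1)&(P[:,0]>.38)&(P[:,0]<.58)&(P[:,1]>-.33)&(P[:,1]<.25)
    Q=P[k]; C=np.c_[(Q[:,:2]-E_)@ux,(Q[:,:2]-E_)@uy]
    # fit lid plane robustly
    A=np.c_[C,np.ones(len(C))]; w=np.ones(len(C),bool)
    for _ in range(8):
        s=np.linalg.lstsq(A[w],Q[w,2],rcond=None)[0]; w=np.abs(A@s-Q[:,2])<.005
    r=cv2.minAreaRect((C[w]*1000).astype(np.float32))
    print(n,"lid n",w.sum(),"pitch",np.degrees(np.arctan(s[0])).round(2),"roll",np.degrees(np.arctan(s[1])).round(2),"z at rear/front",(np.array([C[w,0].min(),C[w,0].max()])*s[0]+s[2]+C[w,1].mean()*s[1]).round(4))
    print("  board-frame rect",[np.round(x,1) for x in r[0]],np.round(r[1],1),round(r[2],2),"corners",cv2.boxPoints(r).round(1).tolist())
for n in ("top","scene"): box(n,sys.argv[1])
E
python3 meas.py m5;python3 t.py 0.481 -0.150 0.096 89.4
```

```text
top lid n 157 pitch 3.31 roll -0.01 z at rear/front [0.0616 0.063 ]
  board-frame rect [np.float64(-136.3), np.float64(-7.8)] [ 24.4 108.4] 1.9 corners [[-150.1999969482422, 46.0], [-146.6999969482422, -62.400001525878906], [-122.30000305175781, -61.599998474121094], [-125.9000015258789, 46.79999923706055]]
scene lid n 1821 pitch 4.58 roll 0.19 z at rear/front [0.0595 0.0729]
  board-frame rect [np.float64(-62.8), np.float64(-10.1)] [167.  110.9] 1.94 corners [[-148.10000610351562, 42.5], [-144.3000030517578, -68.30000305175781], [22.5, -62.70000076293945], [18.799999237060547, 48.20000076293945]]
t 7.1167 pos [ 0.4827 -0.1132  0.2084] F [-0.09  1.03  0.12] w 0.0855 j [-0.23  0.25 -0.09  1.23 -0.   -0.22]
linear [-0.0367 -0.0019  0.1124] rot [0.29 0.07 0.02]
```

View pics/s5.png

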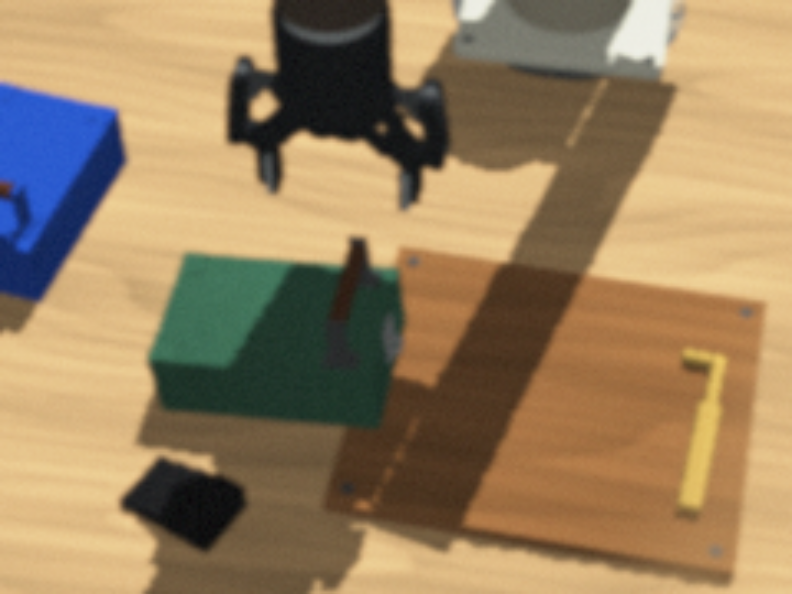

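The box is leaning on the board at 4.6° pitch, with its leading edge about 20 mm in. In the crop its lead corner is near (380,425). Next I move behind it and turn the jaws across the box for a two-finger push.

Call:
jog_arm:
  jaw: [0,0,0.1,0.2,0.3,0.35,0.35,0.35]
  linear:
    - [-0.025,0,0]
    - [-0.05,0,0]
    - [-0.075,0,0]
    - [-0.1,0,0]
    - [-0.125,0,0]
    - [-0.15,0,0]
    - [-0.17,0,0]
    - [-0.183,0,0]
  delta_rot:
    - [0,0,6]
    - [0,0,12]
    - [0,0,18]
    - [0,0,24]
    - [0,0,30]
    - [0,0,36]
    - [0,0,42]
    - [0,0,48]

```text
clock: 7.78
eef_pos: [0.4785, -0.2976, 0.2045]
tool_rot: [0.937, 0.35, -0.001, -0.001]
ft_force: [1.0, 0.4, -0.6]
grip_width: 0.0555
```

```bash
python3 t.py 0.483 -0.295 0.2 -0.35
```

```text
t 7.7833 pos [ 0.4785 -0.2976  0.2045] F [ 1.03  0.4  -0.57] w 0.0555 j [-0.56  0.39  0.1   1.28 -0.    0.3 ]
linear [0.0051 0.001  0.0045] rot [-0.08  0.1  41.37]
```

Call:
jog_arm:
  jaw: [0.35,0.35,0.35,0.35,0.35,0.35,0.35,0.35]
  linear:
    - [0.003,0.001,0]
    - [0.005,0.001,0.01]
    - [0.005,0.001,0.02]
    - [0.005,0.001,0.03]
    - [0.005,0.001,0.04]
    - [0.005,0.001,0.05]
    - [0.005,0.001,0.06]
    - [0.005,0.001,0.06]
  delta_rot:
    - [0,0,7]
    - [0,0,14]
    - [0,0,21]
    - [0,0,28]
    - [0,0,35]
    - [0,0,41.4]
    - [0,0,41.4]
    - [0,0,41.4]

```text
clock: 8.45
eef_pos: [0.482, -0.2922, 0.1426]
tool_rot: [1.0, 0.002, -0.003, -0.002]
ft_force: [-0.5, 0.3, 0.0]
grip_width: 0.0554
```

```bash
python3 t.py 0.483 -0.295 0.043 -0.35
```

```text
t 8.45 pos [ 0.482  -0.2922  0.1426] F [-0.47  0.26  0.04] w 0.0554 j [-0.54  0.43 -0.    1.14 -0.    1.02]
linear [0.0015 0.0031 0.0996] rot [-0.18  0.29  0.53]
```

Call:
jog_arm:
  jaw: [0.35,0.35,0.35,0.35,0.35,0.35,0.35,0.35]
  linear:
    - [0.001,0.003,0.015]
    - [0.001,0.003,0.03]
    - [0.001,0.003,0.05]
    - [0.001,0.003,0.07]
    - [0.001,0.003,0.085]
    - [0.001,0.003,0.095]
    - [0.001,0.003,0.099]
    - [0.001,0.003,0.099]
  delta_rot:
    - [0,0,0.4]
    - [0,0,0.4]
    - [0,0,0.4]
    - [0,0,0.4]
    - [0,0,0.4]
    - [0,0,0.4]
    - [0,0,0.4]
    - [0,0,0.4]

```text
clock: 9.12
eef_pos: [0.4843, -0.296, 0.046]
tool_rot: [1.0, -0.003, -0.001, -0.0]
ft_force: [0.2, 0.3, -0.8]
grip_width: 0.0556
```

```bash
python3 t.py 0.483 -0.27 0.043 -0.35; python3 meas.py m6; python3 look.py s6
```

```text
t 9.1167 pos [ 0.4843 -0.296   0.046 ] F [ 0.2   0.26 -0.78] w 0.0556 j [-0.55  0.54 -0.11  0.92  0.    1.03]
linear [-0.0014 -0.026   0.003 ] rot [-0.06  0.09  0.03]
top lid n 697 pitch 4.56 roll -0.4 z at rear/front [0.0611 0.0749]
  board-frame rect [np.float64(-64.0), np.float64(-6.1)] [169.9 110.3] 1.86 corners [[-150.6999969482422, 46.20000076293945], [-147.10000610351562, -64.0], [22.700000762939453, -58.5], [19.200000762939453, 51.70000076293945]]
scene lid n 1848 pitch 4.78 roll 0.1 z at rear/front [0.0592 0.0732]
  board-frame rect [np.float64(-61.8), np.float64(-10.1)] [165.5 110.3] 1.8 corners [[-146.3000030517578, 42.400001525878906], [-142.8000030517578, -67.9000015258789], [22.600000381469727, -62.70000076293945], [19.200000762939453, 47.599998474121094]]
```

View pics/s6.png

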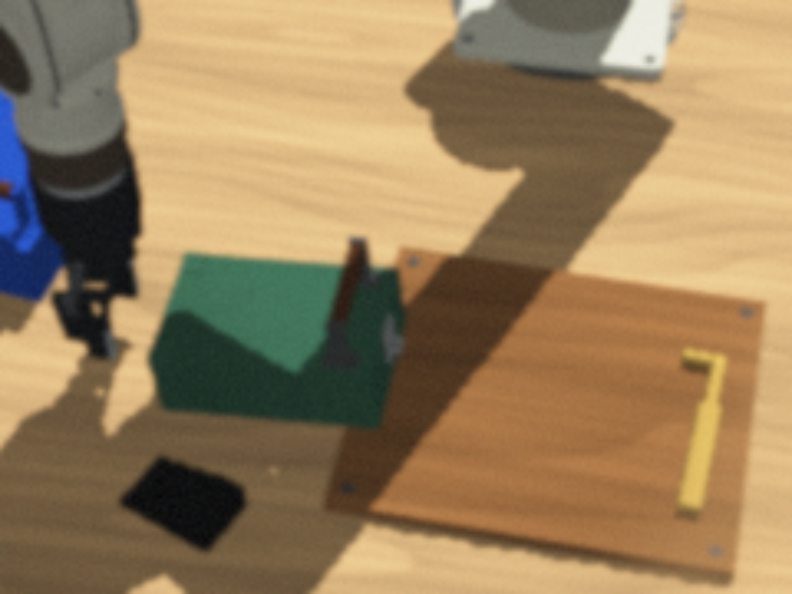

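Jaws are behind the trailing face (fingers at (100,340) in the crop). Contact is expected after about 35 mm, with about 205 mm of travel in total.

Call:
jog_arm:
  jaw: [0.35,0.35,0.35,0.35,0.35,0.35,0.35,0.35]
  linear:
    - [0,-0.012,0]
    - [0,-0.024,0]
    - [0,-0.03,0]
    - [0,-0.036,0]
    - [0,-0.042,0]
    - [0,-0.048,0]
    - [0,-0.054,0]
    - [0,-0.06,0]
  delta_rot:
    - [0,0,0]
    - [0,0,0]
    - [0,0,0]
    - [0,0,0]
    - [0,0,0]
    - [0,0,0]
    - [0,0,0]
    - [0,0,0]

```text
clock: 9.93
eef_pos: [0.4858, -0.2371, 0.0475]
tool_rot: [1.0, -0.004, 0.001, 0.002]
ft_force: [-0.7, -6.3, 0.6]
grip_width: 0.0556
```

Call:
jog_arm:
  jaw: [0.35,0.35,0.35,0.35,0.35,0.35,0.35,0.35]
  linear:
    - [0,-0.005,0]
    - [0,-0.01,0]
    - [0,-0.015,0]
    - [0,-0.02,0]
    - [0,-0.025,0]
    - [0,-0.03,0]
    - [0,-0.035,0]
    - [0,-0.04,0]
  delta_rot:
    - [0,0,0]
    - [0,0,0]
    - [0,0,0]
    - [0,0,0]
    - [0,0,0]
    - [0,0,0]
    - [0,0,0]
    - [0,0,0]

```text
clock: 10.6
eef_pos: [0.4874, -0.1997, 0.049]
tool_rot: [1.0, -0.004, 0.002, 0.004]
ft_force: [-1.3, -12.4, 7.1]
grip_width: 0.0555
```

```bash
python3 t.py 0.483 -0.09 0.043 -0.35; python3 meas.py m7; python3 look.py s7
```

```text
t 10.6 pos [ 0.4874 -0.1997  0.049 ] F [ -1.3  -12.43   7.14] w 0.0555 j [-0.39  0.46 -0.24  0.86 -0.01  1.19]
linear [-0.0054 -0.1097  0.005 ] rot [ 0.49 -0.25 -0.13]
top lid n 482 pitch 7.4 roll -0.11 z at rear/front [0.0634 0.0847]
  board-frame rect [np.float64(2.7), np.float64(-5.0)] [164.8 108.2] 1.58 corners [[-81.19999694824219, 46.79999923706055], [-78.19999694824219, -61.400001525878906], [86.5, -56.900001525878906], [83.5, 51.29999923706055]]
scene lid n 1875 pitch 7.29 roll 0.18 z at rear/front [0.0606 0.0827]
  board-frame rect [np.float64(0.9), np.float64(-10.0)] [170.4 111.7] 1.85 corners [[-86.0, 43.099998474121094], [-82.4000015258789, -68.5999984741211], [87.9000015258789, -63.099998474121094], [84.30000305175781, 48.5]]
```

View pics/s7.png

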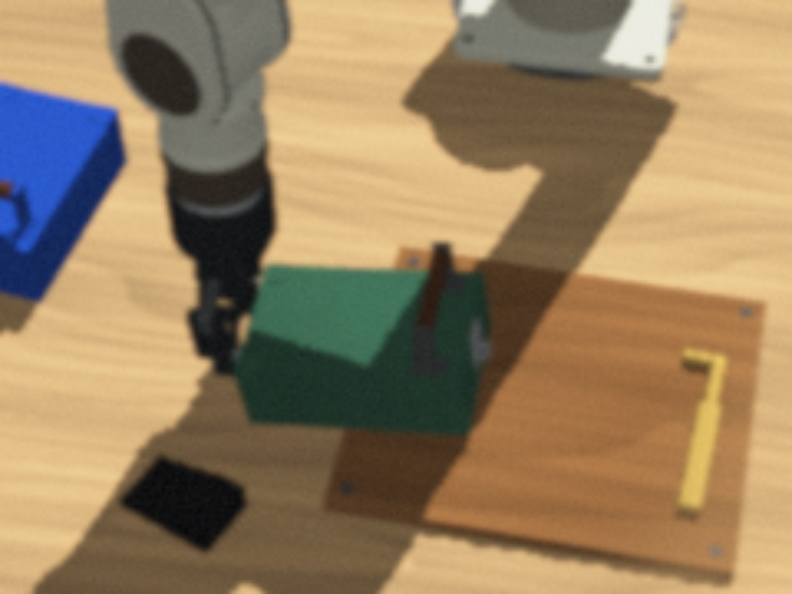

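Box is at 7.3° pitch, leading edge about 92 mm in, just starting to tip onto the board (fingers feel 7 N of upward rub). I'll push past half, back off to let it settle flat, then finish.

Call:
jog_arm:
  jaw: [0.35,0.35,0.35,0.35,0.35,0.35,0.35,0.35]
  linear:
    - [-0.001,-0.005,0]
    - [-0.001,-0.01,0]
    - [-0.001,-0.015,0]
    - [-0.001,-0.02,0]
    - [-0.001,-0.025,0]
    - [-0.001,-0.03,0]
    - [-0.001,-0.03,0]
    - [-0.001,-0.015,0]
  delta_rot:
    - [0,0,0]
    - [0,0,0]
    - [0,0,0]
    - [0,0,0]
    - [0,0,0]
    - [0,0,0]
    - [0,0,0]
    - [0,0,0]

```text
clock: 11.42
eef_pos: [0.4851, -0.1792, 0.0476]
tool_rot: [1.0, -0.002, 0.001, -0.001]
ft_force: [-0.3, 0.7, -0.1]
grip_width: 0.0557
```

```bash
python3 t.py 0.483 -0.09 0.043 -0.35; python3 meas.py m8; python3 look.py s8
```

```text
t 11.4167 pos [ 0.4851 -0.1792  0.0476] F [-0.34  0.68 -0.05] w 0.0557 j [-0.36  0.45 -0.26  0.86  0.    1.22]
linear [-0.0024 -0.0892  0.0047] rot [-0.1  -0.08  0.14]
top lid n 592 pitch 0.31 roll -0.29 z at rear/front [0.0728 0.0736]
  board-frame rect [np.float64(32.8), np.float64(-4.7)] [166.3 110.4] 1.43 corners [[-51.79999923706055, 48.400001525878906], [-49.0, -61.900001525878906], [117.30000305175781, -57.79999923706055], [114.5, 52.599998474121094]]
scene lid n 1947 pitch 0.01 roll -0.05 z at rear/front [0.0711 0.0711]
  board-frame rect [np.float64(35.9), np.float64(-9.0)] [165.3 111.5] 1.3 corners [[-48.0, 44.900001525878906], [-45.5, -66.5999984741211], [119.80000305175781, -62.79999923706055], [117.19999694824219, 48.70000076293945]]
```

View pics/s8.png

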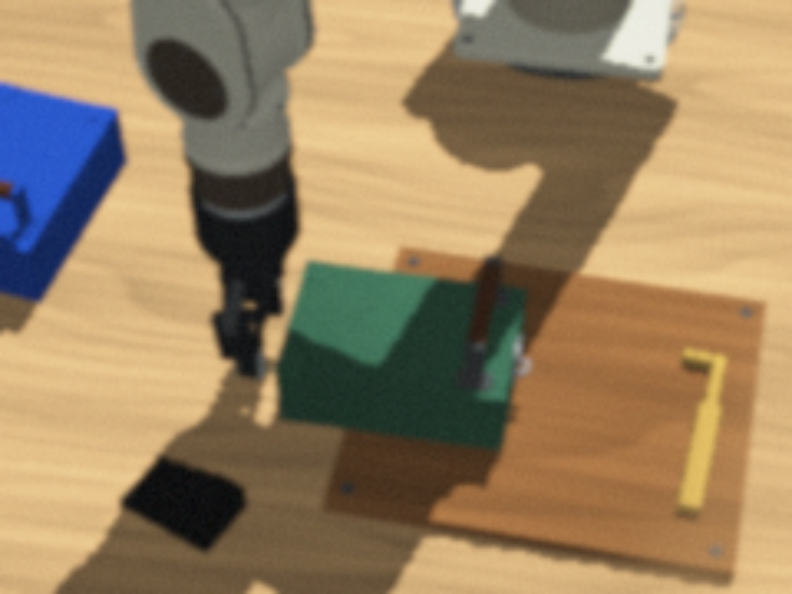

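The box has tipped flat (pitch about 0°), leading edge about 118 mm in. About 74 mm of pushing remains.

Call:
jog_arm:
  jaw: [0.35,0.35,0.35,0.35,0.35,0.35,0.35,0.35]
  linear:
    - [0,-0.007,0]
    - [0,-0.013,0]
    - [0,-0.019,0]
    - [0,-0.025,0]
    - [0,-0.031,0]
    - [0,-0.037,0]
    - [0,-0.043,0]
    - [0,-0.049,0]
  delta_rot:
    - [0,0,0]
    - [0,0,0]
    - [0,0,0]
    - [0,0,0]
    - [0,0,0]
    - [0,0,0]
    - [0,0,0]
    - [0,0,0]

```text
clock: 12.23
eef_pos: [0.4847, -0.1316, 0.0467]
tool_rot: [1.0, -0.003, -0.0, 0.0]
ft_force: [-0.1, -2.9, -2.5]
grip_width: 0.0555
```

Call:
jog_arm:
  jaw: [0.35,0.35,0.35,0.35,0.35,0.35,0.35,0.35]
  linear:
    - [0,-0.005,0]
    - [0,-0.01,0]
    - [0,-0.015,0]
    - [0,-0.02,0]
    - [0,-0.025,0]
    - [0,-0.03,0]
    - [0,-0.034,0]
    - [0,-0.036,0]
  delta_rot:
    - [0,0,0]
    - [0,0,0]
    - [0,0,0]
    - [0,0,0]
    - [0,0,0]
    - [0,0,0]
    - [0,0,0]
    - [0,0,0]

```text
clock: 12.9
eef_pos: [0.4851, -0.0957, 0.0468]
tool_rot: [1.0, -0.003, -0.0, -0.0]
ft_force: [0.1, -3.0, -2.1]
grip_width: 0.0556
```

```bash
python3 t.py 0.483 -0.09 0.043 -0.35; python3 meas.py m9; python3 look.py s9
```

```text
t 12.9 pos [ 0.4851 -0.0957  0.0468] F [ 0.14 -3.04 -2.12] w 0.0556 j [-0.19  0.42 -0.32  0.83  0.    1.38]
linear [-0.0022 -0.0057  0.0038] rot [-0.    0.   -0.01]
top lid n 438 pitch 0.32 roll 0.32 z at rear/front [0.0728 0.0735]
  board-frame rect [np.float64(120.4), np.float64(-2.5)] [133.5 109.7] 1.71 corners [[52.099998474121094, 50.29999923706055], [55.400001525878906, -59.29999923706055], [188.8000030517578, -55.29999923706055], [185.5, 54.29999923706055]]
scene lid n 2058 pitch -0.02 roll 0.12 z at rear/front [0.0711 0.0711]
  board-frame rect [np.float64(104.5), np.float64(-7.0)] [169.  111.9] 1.83 corners [[18.200000762939453, 46.20000076293945], [21.799999237060547, -65.5999984741211], [190.6999969482422, -60.20000076293945], [187.10000610351562, 51.599998474121094]]
```

View pics/s9.png

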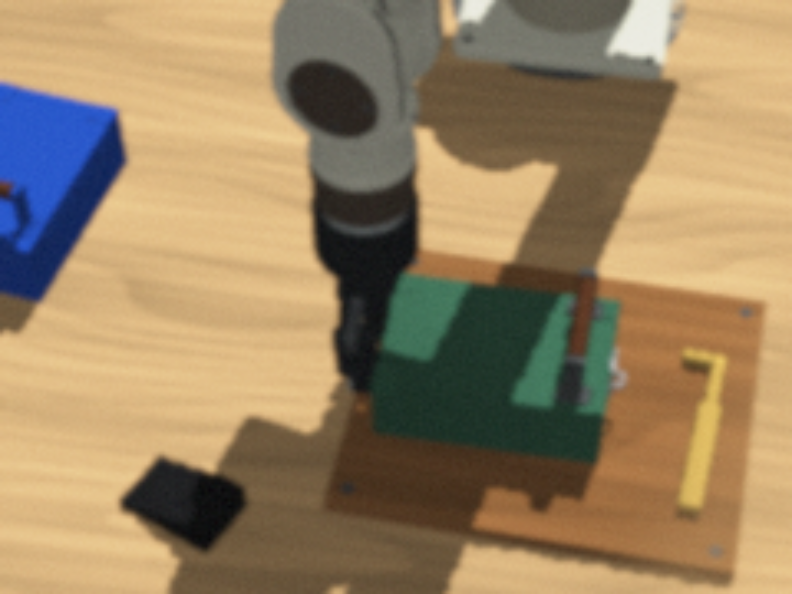

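Trailing end is about 20 mm in, leading edge about 189 mm in, flat and centred. Backing away, then up.

Call:
jog_arm:
  jaw: [0.35,0.35,0.35,0.35,0.35,0.35,0.35,0.35]
  linear:
    - [0,0.01,0]
    - [0,0.03,0]
    - [0,0.055,0]
    - [0,0.08,0]
    - [0,0.08,-0.03]
    - [0,0.08,-0.065]
    - [0,0.08,-0.1]
    - [0,0.08,-0.13]
  delta_rot:
    - [0,0,0]
    - [0,0,0]
    - [0,0,0]
    - [0,0,0]
    - [0,0,0]
    - [0,0,0]
    - [0,0,0]
    - [0,0,0]

```text
clock: 13.72
eef_pos: [0.4848, -0.1773, 0.1791]
tool_rot: [1.0, -0.004, 0.001, -0.0]
ft_force: [0.8, 0.1, -0.2]
grip_width: 0.0555
```

```bash
python3 t.py 0.483 -0.09 0.043 -0.35; python3 meas.py m10; python3 look.py s10
```

```text
t 13.7167 pos [ 0.4848 -0.1773  0.1791] F [ 0.79  0.07 -0.22] w 0.0555 j [-0.35  0.31 -0.08  1.17  0.    1.23]
linear [-0.0026 -0.0872  0.1361] rot [-0.01 -0.09 -0.1 ]
top lid n 628 pitch 0.22 roll -0.18 z at rear/front [0.0729 0.0735]
  board-frame rect [np.float64(103.9), np.float64(-3.1)] [167.1 109.5] 1.85 corners [[18.600000381469727, 48.900001525878906], [22.200000762939453, -60.5], [189.1999969482422, -55.099998474121094], [185.60000610351562, 54.29999923706055]]
scene lid n 2002 pitch -0.12 roll 0.11 z at rear/front [0.0714 0.0711]
  board-frame rect [np.float64(106.1), np.float64(-6.6)] [164.  113.8] 2.81 corners [[21.399999618530273, 46.20000076293945], [27.0, -67.5], [190.89999389648438, -59.400001525878906], [185.3000030517578, 54.20000076293945]]
```

View pics/s10.png

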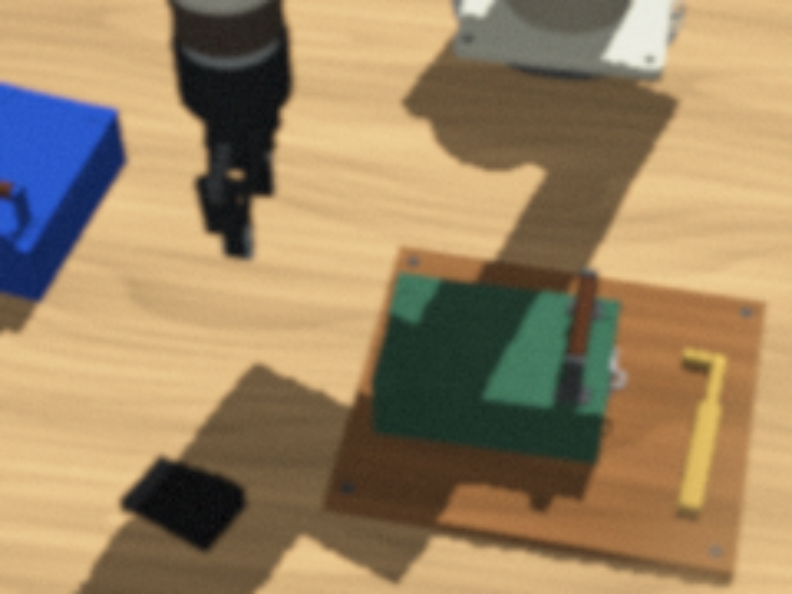

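The box lies flat and clear of the robot. The wedge (185,500) and pick (700,430) are at the same pixels as before, so I'm handing in.

```bash
python3 -c "
from workcell import bot
print(bot.job_done())"
```

```text
the job is handed in; nothing more can be done
None
```

The toolbox is parked flat on the board and the job was handed in at about 13.7 s. I pinched the lift bar, raised only the hasp end and drew it about 20 mm over the board's edge. I then let go and pushed from behind with both fingers until the box tipped flat and slid home.

**Last checks (both cameras):**

| Check | Measured | Limit |
|---|---|---|
| Trailing end in from near edge | about 20 mm | at least 4 mm |
| Leading edge in from near edge | about 188 mm | at most 240 mm |
| Offset from centre line, both ends | within about 10 mm | 45 mm |
| Turn relative to the board | about 2° (1.9° top, 2.8° scene) | 12° |
| Tilt | under 0.4° | 3° |

- **Bystanders:** the hoof pick and heel wedge looked unmoved in the pictures; I did not measure their positions.
- **Robot:** the gripper is clear of everything, with no contact force.
- **Disagreements:** the two cameras differ by 2–4 mm sideways, which is well inside the limits. One top-view reading of the trailing end, taken while the arm hid the box, was off by about 30 mm; I ignored it after the clear view agreed with the scene camera.
- **Not directly confirmed:** the three steps along the way were judged from forces and pictures, as no verdict is reported.

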